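# Bottom the reference probe in the dry bath's clear well

## Task

Take the reference probe out of the orange rack and push it gently into one of the dry bath's two brass-ringed wells, past the spring ball in the neck, until its tip presses on the bottom. If the red band then still stands well above the block, that well is obstructed: draw the probe out without forcing it and use the other one. Leave the probe standing released in the clear well, fully bottomed with the block's face inside the red band, and leave everything else on the bench alone.

Things in the scene. Friction and masses are not known exactly. Their poses are not given: they have to be found in the camera images.
- probe: Wireless temperature probe, upright, 148 mm long, 65 to 105 g. Origin at the end of its rounded tip (bottom), z runs up along the probe. Steel stem 8 mm in diameter from 0 to 90 mm with a hemispherical tip and thin dark rings at 20, 30, 40, 50 and 75 mm; blue handle above it; white cap, 22 mm in diameter, from 138 to 148 mm. It is spoilt by more than 25 N end on or 40 N sideways.
- probe_band (a point): Middle of the probe's red band, on its axis, 60.5 mm above the tip. The band runs round the stem from 54.5 to 66.5 mm above the tip. It is the depth mark.
- probe_grip (a point): Place to grip: middle of the blue cylindrical handle, on the probe's axis, 112 mm above the tip. The handle is 16 mm in diameter and runs from 90 to 138 mm above the tip.
- rack: Orange tube rack, fixed to the bench, 90 mm (its x) by 200 mm (its y) by 55 mm high. Origin under its centre. It holds three capped tubes, tops 78 mm above the bench, and the probe.
- rack_socket (a point): Centre of the mouth of the rack's probe hole, 9.5 mm in diameter, on the rack's upper face 55 mm above the bench. The probe stands loosely in it, tip 10 mm above the bench, so it must rise 45 mm to come free.
- heater: White dry-bath heater, fixed to the bench, 240 mm (its x) by 200 mm (its y), deck 85 mm high, sloping control panel at its -x end. Origin under its centre. An aluminium block, 100 by 110 mm, centred 45 mm from the origin along +x, stands out of the deck; its level face is 100 mm above the bench. Six 17.5 mm tube wells at the block's edges are not for the probe.
- well_1 (a point): Mouth centre of one brass-ringed probe well, on the block's face, 30 mm to +y of the block's centre: a vertical blind hole, 9 mm in diameter. A spring ball in its wall, 8 mm down, juts 2 mm into the bore: it takes 5 to 12 N to push the tip past it, 3 to 5 N to slide the stem on, and it carries the probe's weight.
- well_2 (a point): Mouth centre of the other probe well, 30 mm to -y of the block's centre, made alike. One of the two, it cannot be seen which, has a broken-off end stuck in it: there the tip stops, just as hard, 34 to 44 mm below the face. In the clear one it stops on the bottom 55.5 to 65 mm below the face (not known in advance) and must end within 2 mm of it.
- tube_1: Capped clear sample tube standing in the rack, 19 mm in diameter over its white cap, 72 mm tall; origin under its centre. Bystander.
- tube_2: Capped clear sample tube standing in the rack, 19 mm in diameter over its white cap, 72 mm tall; origin under its centre. Bystander.
- tube_3: Capped clear sample tube standing in the rack, 19 mm in diameter over its white cap, 72 mm tall; origin under its centre. Bystander.
- vial_1: Clear sample vial with a white lid, 35 mm in diameter, 56 mm tall, standing on the bench; origin under its centre. Bystander.
- vial_2: Clear sample vial with a white lid, 35 mm in diameter, 56 mm tall, standing on the bench; origin under its centre. Bystander.
- vial_3: Clear sample vial with a white lid, 35 mm in diameter, 56 mm tall, standing on the bench; origin under its centre. Bystander.
- marker: White and blue marker pen lying on the bench, 130 mm long along its x, 13 mm thick; origin under its middle. Bystander.
- jar: Glass jar with a steel lid, 74 mm in diameter, 107 mm tall; origin under its centre. Bystander.
There are look-alikes about, which are no part of the job. What is meant by the probe is not green or turquoise, and is the smaller of those in its own colour.

How it is judged:
By the outcome, as a careful person would: the job done as asked, in the order asked, and still so for the second after the job is handed in, with the robot touching nothing.
It also fails if it takes over 67 s, if anything falls off the work surface, if the arm or the gripper's body presses on something with over 40 N, if the wrist force passes 120 N, or if a joint passes its speed limit or range.

## Robot

A 7-joint arm with a two-finger parallel gripper is mounted at the origin on the work surface. World frame = base frame: x ahead of the robot, y to its left, z up, the work surface at z = 0. Lengths are in m, angles in rad, forces in N, time in s.
With the tool pointing down it reaches from about 0.4 to 0.85 m from the base axis. Payload 6.9 kg.
Tool frame: the origin (TCP) lies between the finger pads; the fingertips stand 17 mm ahead of it and the grasp point (between the pads) lies 2 mm behind it; z points along the fingers, y is the line along which they close (so a half turn about z gives the same grasp; the last joint's range is limited). The gripper opens to 85 mm and grips with 20 to 120 N. Pads are 22 mm wide; open, the fingers measure 114 mm over their backs; the gripper's body (76 mm by 85 mm) begins 54 mm behind the grasp point. The pads swing forward as they close: fully open they stand 13 mm farther back than shut.
Start: joints at [1.395, 0.507, -0.238, 1.5, 0.126, 1.149, -0.155], TCP at [0.173, -0.601, 0.248] pointing down, gripper open.
Joint ranges: [-3.08, 3.08], [-0.24, 2.05], [-1.43, 1.35], [0, 2.5], [-1.52, 4.66], [0.17, 1.96], [-2.89, 2.89]. Speed limits (rad/s): [2.39, 2.39, 3.14, 3.14, 3.14, 3.14, 3.14].

## Interface

Orientations are given as a unit quaternion [w, x, y, z].
In Python, from workcell import manip, imaging gives the robot as it stands. The module is installed in compiled form; this text tells all that it offers.
- The arm moves only by the tool play_rows, never from a script. Its argument "steps" is a list of rows, each a list of 6 numbers: the shift along the tool's x, y, z in m, then the turn, a rotation vector about the tool's x, y, z in rad. A call has 1 to 12 rows; each row is the pose to reach, as a shift and turn from the pose commanded when the call began, along the tool's axes at that moment; what a row does not reach only later rows make up. A row lasts 1/12 s, in which the tool goes at most 41.7 mm and 7.16 degrees, less where a joint would pass 70% of its speed; a pose out of reach is approached as far as the arm can. A call with a gripper value outside its range is refused whole. "claw" is the opening, from 0 (shut) to 1 (fully open), set as the call begins (left out, the last holds). The fingers move at their own pace and stop on an object; "grip_force" is the grip in N (left out, the last holds). Time passes only in rows, so rows that repeat a pose let the fingers close. It gives the time, the measured TCP pose, the force, the opening and the grip force at its end, in the units of the state.
- manip.observe(): the state, without advancing time (a new reading comes with each control period).
- imaging.get_image(name): name is "scene" or "top" or "wrist"; returns the picture (420x560x3 uint8, red, green, blue); there is no depth.
- imaging.get_calibration(name): a dict with "intrinsics" (3x3 intrinsics, pixels), "k1" (the pictures are not rectified: a ray, as slopes to the right and down, at radius r is drawn at 1 + k1 r^2 times it, then the intrinsics apply), "rvec" (rotation vector, rad) and "tvec" (3), from world to camera coordinates, as OpenCV has them. Camera axes: x right, y down, z forward; pixel columns grow to the right and rows downward; lengths in m; the calibration is good to about 2 mm. A picture is of the moment at which its call begins: read the wrist's pose just before it. get_calibration takes no time and is no camera call; for the wrist camera it gives the pose at the moment of the call.
- manip.close_job(): hands the job in; it is judged then, once.
Trained networks look in the newest picture that a camera, given by its name, has taken for a name from the list of things; names that differ only in an ending like _2 or _b are one class to them, and where a whole thing is asked for, a point or a joint stands for the part that bears it (a point fixed in the world has none). Each returns a list of dicts, best first, with "score" (0 to 1); they miss things now and then, are a little off and sometimes report something else, mostly with a low value. They report only what shows in the picture. A call takes as long as a camera call. They do not tell look-alikes from the thing itself.
- imaging.find_in(camera, query): "xy" ([column, row] in pixels, amid what is visible of it).
The state is a dict: "clock": time; "joint_pos": joint angles; "dq": joint speeds; "joint_torque": joint torques, N m; "position": TCP position; "tool_rot": TCP orientation; "wrist_force": force on the tool from outside, world axes, zero at the start; "moment": the same for the moment, N m; "opening": finger opening in m; "grasp_force": force on a finger pad.
Only numpy, scipy, OpenCV 4.12 (cv2) and the standard library are available. Lean on these libraries where they do the work, as an engineer would, in place of code of your own. Each camera call takes 0.05 s, during which the arm holds its last target. There are 200 camera calls.

## Working session

There is one attempt and no reset: what is moved stays moved. The work goes in short steps, Python scripts to look and compute and a tool call to move; the robot and the scene stay as the last step left them, time stands still between calls to the robot, and variables do not carry over. Pictures are saved under pics/ and viewed, at most 10 in all, crops included, and the job is handed in when it is done.

Besides the shell and the picture viewer there is one more tool, called after "Request:" as name(argument=value, ...) on one line, values as JSON. play_rows: Moves the arm, as the interface text tells. Its arguments: {"type":"object","properties":{"steps":{"type":"array","items":{"type":"array","items":{"type":"number"}}},"claw":{"type":"number"},"grip_force":{"type":"number"}},"required":["steps"]}

```bash
mkdir -p pics; cat > h.py <<'E'
import numpy as np, cv2
from workcell import manip, imaging
def cal(n):
    c=imaging.get_calibration(n); K=np.array(c["intrinsics"],float); R=cv2.Rodrigues(np.array(c["rvec"],float))[0]; t=np.array(c["tvec"],float).ravel()
    return K,float(c["k1"]),R,t
def ray(n,uv,c=None):
    K,k1,R,t=c or cal(n)
    p=cv2.undistortPoints(np.array([[uv]],float),K,np.array([k1,0,0,0,0.]))[0,0]
    return -R.T@t, R.T@np.array([p[0],p[1],1.])
def at_z(n,uv,z,c=None):
    o,d=ray(n,uv,c); return o+d*(z-o[2])/d[2]
def proj(n,P,c=None):
    K,k1,R,t=c or cal(n)
    return cv2.projectPoints(np.array(P,float).reshape(-1,1,3),cv2.Rodrigues(R)[0],t,K,np.array([k1,0,0,0,0.]))[0][:,0]
def tri(rays):
    A=np.zeros((3,3));b=np.zeros(3)
    for o,d in rays:
        d=d/np.linalg.norm(d);M=np.eye(3)-np.outer(d,d);A+=M;b+=M@o
    return np.linalg.solve(A,b)
def save(n,f,box=None,s=1):
    im=imaging.get_image(n)[:,:,::-1]
    if box: im=im[box[1]:box[3],box[0]:box[2]]
    cv2.imwrite("pics/"+f,cv2.resize(im,None,fx=s,fy=s,interpolation=cv2.INTER_CUBIC))
E
python3 - <<'E'
from h import *
a=imaging.get_image("scene");b=imaging.get_image("top")
cv2.imwrite("pics/s.png",a[:,:,::-1]);cv2.imwrite("pics/t.png",b[:,:,::-1])
for n in("scene","top"):
  print(n,"cam",-cal(n)[2].T@cal(n)[3])
  for q in("probe","probe_grip","probe_band","rack_socket","rack","heater","well_1"):
    print(q,[(np.round(r["xy"],1).tolist(),round(r["score"],2)) for r in imaging.find_in(n,q)])
s=manip.observe();print(s["clock"],s["position"],s["tool_rot"],s["opening"])
E
```

```text
scene cam [ 0.97555738 -0.17813456  0.83417673]
probe [([242.9, 262.5], 0.84), ([236.5, 201.0], 0.54), ([196.2, 236.2], 0.52)]
probe_grip [([241.1, 259.7], 0.87), ([163.2, 268.0], 0.72), ([306.5, 306.2], 0.69), ([237.1, 201.7], 0.68), ([206.6, 277.8], 0.61)]
probe_band [([205.7, 276.0], 0.78), ([243.1, 260.9], 0.72), ([232.7, 199.6], 0.69), ([193.6, 238.1], 0.67), ([144.2, 273.1], 0.29)]
rack_socket [([161.9, 267.0], 0.83)]
rack [([163.2, 267.8], 0.93)]
heater [([350.4, 179.7], 0.87)]
well_1 [([346.9, 181.4], 0.89)]
top cam [0.49752265 0.03206024 1.05767932]
probe [([343.4, 210.6], 0.67), ([353.3, 172.2], 0.59), ([301.7, 228.2], 0.57), ([319.9, 167.5], 0.5)]
probe_grip [([322.8, 168.3], 0.57), ([348.7, 168.8], 0.55)]
probe_band [([322.9, 169.0], 0.63), ([347.7, 170.7], 0.54), ([345.6, 208.1], 0.44)]
rack_socket [([363.6, 218.6], 0.71)]
rack [([364.2, 214.5], 0.76)]
heater [([201.7, 223.6], 0.62)]
well_1 [([201.9, 222.2], 0.97), ([241.6, 148.9], 0.28)]
0.8 [ 0.17314166 -0.60051881  0.24827303] [-2.52436637e-05  9.90165391e-01  1.39901742e-01  8.70170893e-06] 0.0851252145823192
```

View pics/s.png

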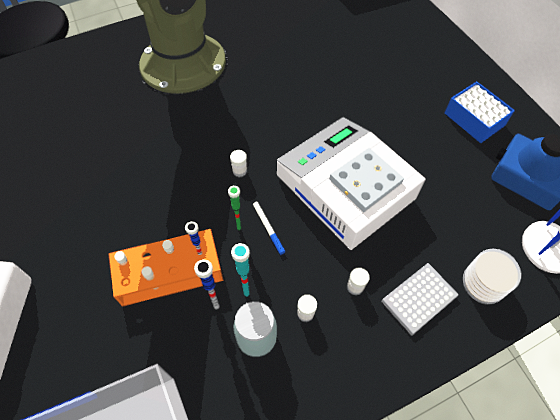

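View pics/t.png

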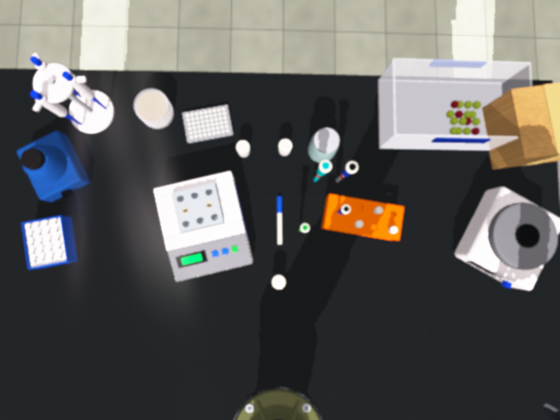

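The scene view shows four pen-like candidates: blue in the rack (192,228), a larger blue one beside the rack (204,267), green (235,190) and turquoise (240,250). The description points to the blue one in the rack. Next I'll check it close up, along with the wells at about (356,183).

```bash
python3 - <<'E'
from h import *
a=cv2.imread("pics/s.png");b=cv2.imread("pics/t.png")
r=lambda im,x,y,w,h,s:cv2.resize(im[y:y+h,x:x+w],None,fx=s,fy=s,interpolation=cv2.INTER_CUBIC)
p=np.vstack([np.hstack([r(a,160,215,100,75,4),r(a,320,145,100,75,4)]),np.hstack([r(b,320,155,100,75,4),r(b,155,165,100,75,4)])])
cv2.imwrite("pics/c1.png",p)
for uv in [(192,228),(204,267)]: print(at_z("scene",uv,.158))
for uv in [(346,209),(352,167)]: print(at_z("top",uv,.158))
E
```

```text
[ 0.58578784 -0.15092638  0.158     ]
[ 0.66193946 -0.1573696   0.158     ]
[ 0.5815579  -0.15132401  0.158     ]
[ 0.68181926 -0.1664032   0.158     ]
```

View pics/c1.png

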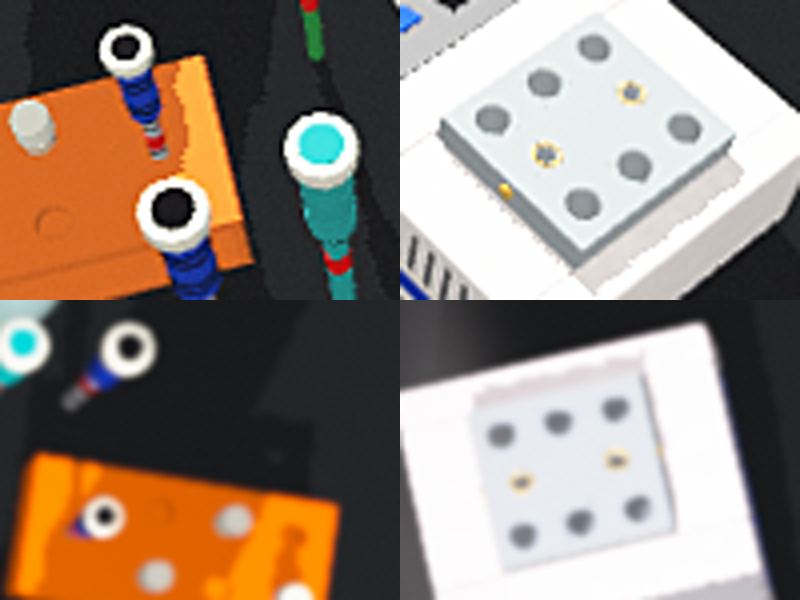

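```bash
python3 - <<'E'
from h import *
def t2(s,t): 
    P=tri([ray("scene",s),ray("top",t)]); return np.round(P,4), np.round(proj("scene",P)[0]-s,1)
print("cap",t2((191.5,226.7),(346,209)),at_z("scene",(191.5,226.7),.158),at_z("top",(346,209),.158))
print("big",t2((203.5,267.5),(351.9,167)));print("teal",t2((240.5,251.5),(325.5,166.5)));print("green",t2((234.5,190),(305,228)))
for s,t in(((377.75,168),(185.2,210.5)),((356.75,183.5),(209.2,205))):
  print("well",t2(s,t),at_z("scene",s,.1),at_z("top",t,.1))
c=cal("wrist");o=manip.observe();Rt=np.array(cv2.Rodrigues(np.zeros(3))[0])
from scipy.spatial.transform import Rotation as R
q=o["tool_rot"];T=R.from_quat([*q[1:],q[0]]).as_matrix()
print(T,"cam in tool",T.T@(-c[2].T@c[3]-o["position"]),"\n",c[2]@T,c[0],c[1])
E
```

```text
cap (array([ 0.5819, -0.1512,  0.1563]), array([-0.3, -0. ])) [ 0.58304435 -0.1508606   0.158     ] [ 0.5815579  -0.15132401  0.158     ]
big (array([ 0.6759, -0.1595,  0.1873]), array([-0.2,  0. ]))
teal (array([ 0.6758, -0.0976,  0.1902]), array([-0.5,  0. ]))
green (array([ 0.537 , -0.0548,  0.1467]), array([-0.7, -0. ]))
well (array([0.5793, 0.2364, 0.0997]), array([-0.2,  0. ])) [0.57962382 0.236605   0.1       ] [0.57908188 0.23597521 0.1       ]
well (array([0.5938, 0.1781, 0.0994]), array([-0.4,  0. ])) [0.59442176 0.17857346 0.1       ] [0.59334913 0.17732577 0.1       ]
[[ 9.60855005e-01  2.77051726e-01  1.01689970e-05]
 [ 2.77051725e-01 -9.60855004e-01  5.24255728e-05]
 [ 2.42955271e-05 -4.75560359e-05 -9.99999999e-01]] cam in tool [ 8.17308070e-02  3.44013568e-05 -1.25936006e-01] 
 [[ 5.83484887e-04  9.99999801e-01  2.41345736e-04]
 [-9.48494553e-01  6.29888957e-04 -3.16792812e-01]
 [-3.16792901e-01 -4.40712978e-05  9.48494732e-01]] [[317.26369434   0.         276.77916549]
 [  0.         317.26369434 207.60908415]
 [  0.           0.           1.        ]] -0.05474596234659202
```

Close crop: the blue probe in the rack has its cap at scene (191.5,226.7). It is smaller than the free-standing blue one, whose top is at 187 mm, so it is the one to take. The wells are at scene (377.75,168) and (356.75,183.5), 60.1 mm apart as given.

Request:
play_rows(steps=[[0.016,-0.037,-0.01,0,0,0],[0.032,-0.074,-0.02,0,0,0],[0.048,-0.11,-0.03,0,0,0],[0.065,-0.147,-0.04,0,0,0],[0.081,-0.185,-0.052,0,0,0],[0.12,-0.197,-0.052,0,0,0],[0.16,-0.209,-0.052,0,0,0],[0.199,-0.221,-0.052,0,0,0],[0.238,-0.233,-0.052,0,0,0],[0.277,-0.245,-0.052,0,0,0],[0.316,-0.257,-0.052,0,0,0],[0.355,-0.27,-0.052,0,0,0]], claw=1)

```text
clock: 1.8
position: [0.4409, -0.2416, 0.3006]
tool_rot: [0.0, 0.99, 0.14, 0.0]
wrist_force: [0.3, -0.2, 0.3]
opening: 0.0855
grasp_force: 0.0
```

Request:
play_rows(steps=[[0.04,-0.012,0,0,0,0],[0.08,-0.024,0,0,0,0],[0.12,-0.036,0,0,0,0],[0.15,-0.046,0,0,0,0],[0.163,-0.049,0,0,0,0],[0.163,-0.049,0,0,0,0],[0.163,-0.049,0,0,0,0]])

```text
clock: 2.38
position: [0.5825, -0.1501, 0.2998]
tool_rot: [-0.0, 0.99, 0.141, -0.0]
wrist_force: [-0.2, -0.1, -0.1]
opening: 0.0851
grasp_force: 0.0
```

```bash
python3 - <<'E'
from h import *
o=manip.observe();print(o["clock"],o["position"],o["tool_rot"],o["wrist_force"])
save("wrist","w1.png")
print("pred",proj("wrist",[[.5819,-.1512,.158],[.5819,-.1512,.100],[.5819,-.1512,.055]]))
E
```

```text
2.3833 [ 0.58254993 -0.15005463  0.29978087] [-1.64689730e-04  9.90063960e-01  1.40616953e-01 -4.48108490e-04] [-0.16462906 -0.06366972 -0.1496591 ]
pred [[276.80957801 199.03663729]
 [276.80741399 182.99024031]
 [276.80616636 173.76873577]]
```

View pics/w1.png

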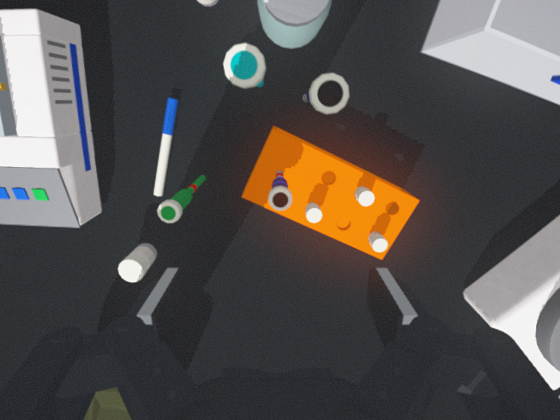

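The wrist view shows the probe's cap at about (280.5,198.5), with the larger blue one at (329,93), turquoise (245,65) and green (169,211).

```bash
python3 - <<'E'
from h import *
im=cv2.imread("pics/w1.png");s=im[175:220,255:305].astype(int)
m=(s.min(2)>120)&(s.max(2)-s.min(2)<50)
y,x=np.nonzero(m);(c,r)=cv2.minEnclosingCircle(np.stack([x,y],1).astype(np.float32))
uv=(c[0]+255,c[1]+175);print(uv,r,m.sum())
o=manip.observe();P=at_z("wrist",uv,.158);print(P)
d=P-o["position"];from scipy.spatial.transform import Rotation as R
q=o["tool_rot"];T=R.from_quat([*q[1:],q[0]]);print(T.inv().apply(d), T.inv().apply(np.array([.5819,-.1512,.158])-o["position"]))
E
```

```text
(279.730770111084, 197.5) 11.96219539642334 252
[ 0.58397328 -0.15328042  0.158     ]
[0.0016197  0.00259178 0.14200436] [2.02891294e-04 1.89747391e-05 1.42005446e-01]
```

Request:
play_rows(steps=[[0.001,0.002,0.035,0,0,0],[0.001,0.002,0.07,0,0,0],[0.001,0.002,0.105,0,0,0],[0.001,0.002,0.14,0,0,0],[0.001,0.002,0.165,0,0,0],[0.001,0.002,0.18,0,0,0],[0.001,0.002,0.18,0,0,0],[0.001,0.002,0.18,0,0,0]])

```text
clock: 3.1
position: [0.5829, -0.1536, 0.1204]
tool_rot: [0.0, 0.99, 0.139, -0.001]
wrist_force: [-0.7, 0.4, 0.7]
opening: 0.0856
grasp_force: 0.0
```

```bash
python3 - <<'E'
from h import *
o=manip.observe();print(o["clock"],o["position"],o["wrist_force"])
save("wrist","w2.png")
p=o["position"];print("pred",proj("wrist",[[p[0],p[1],z] for z in (.158,.148,.122,.1)]))
E
```

```text
3.1 [ 0.58290833 -0.15356338  0.12037953] [-0.68485409  0.41520696  0.72922953]
pred [[276.60419116 349.26940832]
 [276.60030988 330.23141178]
 [276.59276837 291.9450479 ]
 [276.58826476 268.21592245]]
```

View pics/w2.png

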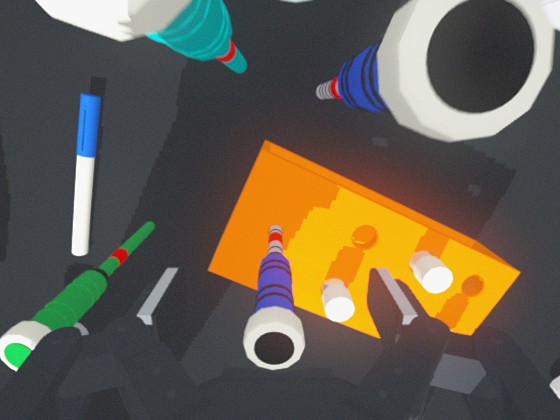

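The wrist view at grasp height shows the probe centred between the open pads. Its cap is at (274,347) and its stem at (275,232), about 1 mm off to the side, so I'll shift by that and close.

Request:
play_rows(steps=[[0,-0.001,0,0,0,0],[0,-0.001,0,0,0,0],[0,-0.001,0,0,0,0],[0,-0.001,0,0,0,0],[0,-0.001,0,0,0,0],[0,-0.001,0,0,0,0],[0,-0.001,0,0,0,0],[0,-0.001,0,0,0,0],[0,-0.001,0,0,0,0]], claw=0, grip_force=30)

```text
clock: 3.9
position: [0.5839, -0.1511, 0.1205]
tool_rot: [0.0, 0.99, 0.14, 0.0]
wrist_force: [0.2, -0.2, 2.9]
opening: 0.0159
grasp_force: 29.1
```

Request:
play_rows(steps=[[0,0,-0.01,0,0,0],[0,0,-0.02,0,0,0],[0,0,-0.03,0,0,0],[0,0,-0.04,0,0,0],[0,0,-0.05,0,0,0],[0,0,-0.07,0,0,0],[0,0,-0.1,0,0,0],[0,0,-0.13,0,0,0],[0,0,-0.15,0,0,0],[0,0,-0.15,0,0,0],[0,0,-0.15,0,0,0]])

```text
clock: 4.82
position: [0.5842, -0.1511, 0.2722]
tool_rot: [0.001, 0.99, 0.14, 0.001]
wrist_force: [-0.4, -0.4, -2.0]
opening: 0.0162
grasp_force: 29.8
```

```bash
python3 - <<'E'
from h import *
o=manip.observe();print(o["clock"],o["position"],o["tool_rot"],o["wrist_force"],o["opening"])
save("wrist","w3.png",(200,130,360,250),5)
p=o["position"];print("pred tip, ring20, band",proj("wrist",[[p[0],p[1],p[2]-z] for z in (.110,.090,.0495)]))
from scipy.spatial.transform import Rotation as R
q=o["tool_rot"];T=R.from_quat([*q[1:],q[0]])
for w in((.5938,.1781,.1),(.5793,.2364,.1)):print(T.inv().apply(np.array(w)-p))
E
```

```text
4.8167 [ 0.58417906 -0.1510853   0.27215478] [6.14679210e-04 9.90162678e-01 1.39912337e-01 1.42503596e-03] [-0.41076412 -0.37889097 -2.01715584] 0.016165849384371284
pred tip, ring20, band [[276.87459534 210.93824811]
 [276.88571004 219.98207067]
 [276.9149275  243.78745135]]
[ 0.0999966  -0.31390967  0.17191331]
[ 0.10221775 -0.37394465  0.17182218]
```

View pics/w3.png

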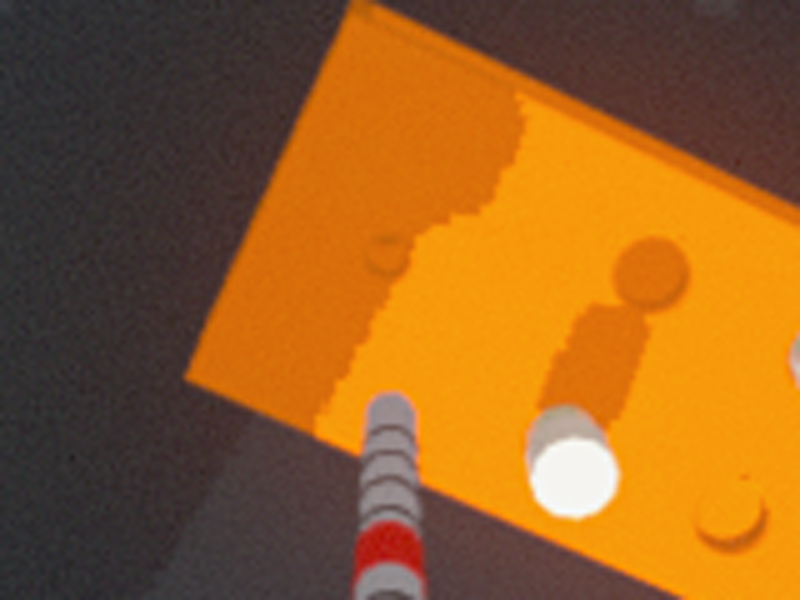

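The held probe hangs vertical, with its tip at wrist (278,210) and its empty socket at (278,181). Now I'll move over well_2.

Request:
play_rows(steps=[[0.01,-0.031,0,0,0,0],[0.021,-0.066,0,0,0,0],[0.033,-0.104,0,0,0,0],[0.045,-0.141,0,0,0,0],[0.057,-0.179,0,0,0,0],[0.069,-0.216,0,0,0,0],[0.081,-0.254,0,0,0,0],[0.093,-0.291,0,0,0,0],[0.1,-0.314,0.01,0,0,0],[0.1,-0.314,0.03,0,0,0],[0.1,-0.314,0.047,0,0,0],[0.1,-0.314,0.047,0,0,0]])

```text
clock: 5.87
position: [0.5903, 0.1777, 0.2184]
tool_rot: [0.001, 0.99, 0.141, -0.004]
wrist_force: [-0.3, -0.4, -1.9]
opening: 0.0165
grasp_force: 29.6
```

Request:
play_rows(steps=[[0,0,0,0,0,0],[0,0,0,0,0,0]])

```text
clock: 6.03
position: [0.593, 0.1779, 0.2235]
tool_rot: [-0.0, 0.99, 0.14, -0.0]
wrist_force: [0.6, 1.2, -0.4]
opening: 0.0164
grasp_force: 29.6
```

```bash
python3 - <<'E'
from h import *
o=manip.observe();print(o["clock"],o["position"],o["tool_rot"],o["wrist_force"],o["opening"])
save("wrist","w4.png",(200,130,360,250),5)
p=o["position"];print("pred tip, well under",proj("wrist",[[p[0],p[1],p[2]-.110],[p[0],p[1],.1],[.5938,.1781,.1]]))
E
```

```text
6.0333 [0.5929641  0.17788948 0.22352533] [-6.38304426e-06  9.90208140e-01  1.39598739e-01 -1.76829108e-04] [ 0.61665402  1.20951356 -0.40028879] 0.016360505156821564
pred tip, well under [[276.81899638 211.35335815]
 [276.82421116 206.01728798]
 [276.85941552 205.02898023]]
```

View pics/w4.png

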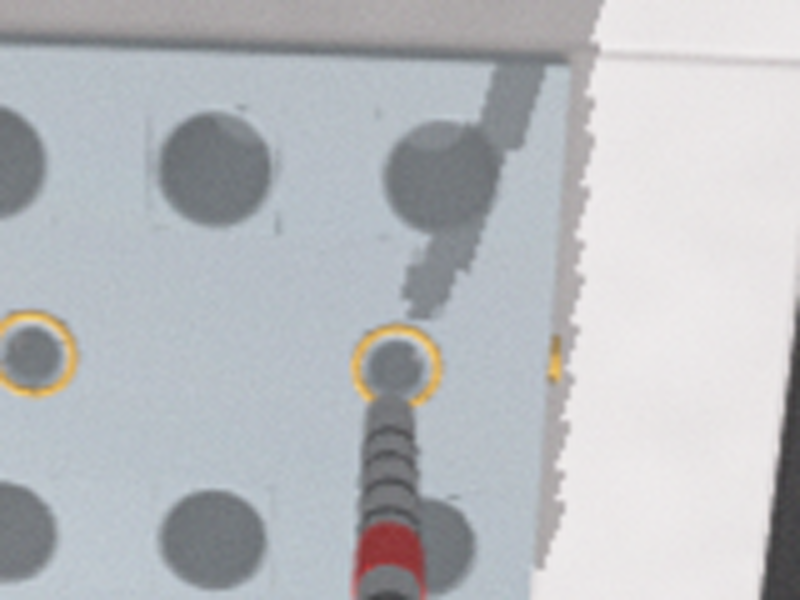

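Over well_2, the brass ring is centred at about (279.2,203.4) and the stem tip at (278.2,208.6). I'll refine both numerically.

```bash
cat > al.py <<'E'
from h import *
from scipy.optimize import least_squares
from scipy.spatial.transform import Rotation as R
def align(uvw,n=3):
    "offset tool x,y from probe axis at tip to well centre near pixel uvw; tip 110 mm past TCP"
    ims=[imaging.get_image("wrist").astype(float) for _ in range(n)]; im=np.mean(ims,0)
    o=manip.observe();c=cal("wrist");q=o["tool_rot"];T=R.from_quat([*q[1:],q[0]]);p=o["position"]
    u,v=map(int,uvw);x0,y0=u-14,v-14;s=im[y0:y0+29,x0:x0+29]
    m=((s[:,:,0]-s[:,:,2])>50);yy,xx=np.nonzero(m);pts=np.stack([xx+x0,yy+y0],1).astype(float)
    # ring midline: fit a world circle at z=.1
    W=np.array([at_z("wrist",a,.1,c) for a in pts])[:,:2]
    f=least_squares(lambda k:np.hypot(W[:,0]-k[0],W[:,1]-k[1])-k[2],[*W.mean(0),.005],loss="soft_l1",f_scale=.0005)
    w=T.inv().apply(np.array([f.x[0],f.x[1],.1])-p)
    print("clock",o["clock"],"ring r",f.x[2],"n",len(pts),"well tool",w[:2]*1e3,"uv",proj("wrist",[[f.x[0],f.x[1],.1]],c))
    return im,o,c,T,p,w
E
python3 - <<'E'
from al import *
im,o,c,T,p,w=align((279,203))
np.save("im.npy",im)
g=im.mean(2)
for r in range(204,228): print(r,np.round(g[r,268:290]).astype(int).tolist())
# predicted silhouettes of stem edges/tip for zero offset
for z in(.11-.004,.11-.02,.11-.03,.11-.04,.11-.05):
    P=p+T.apply([[0,0,z],[0,.004,z],[0,-.004,z],[.004,0,z]]);print(z,np.round(proj("wrist",P,c),1).tolist())
E
```

```text
clock 6.2333 ring r 0.006724799086593931 n 72 well tool [1.62372919 1.7421239 ] uv [[278.87590899 203.62706365]]
204 [192, 191, 186, 165, 169, 153, 129, 117, 121, 123, 121, 121, 122, 120, 119, 122, 148, 175, 172, 166, 172, 186]
205 [190, 193, 188, 170, 160, 146, 129, 119, 119, 122, 120, 121, 123, 120, 119, 119, 149, 174, 174, 168, 178, 188]
206 [191, 191, 182, 170, 156, 144, 130, 122, 120, 122, 121, 121, 120, 119, 119, 132, 158, 165, 167, 165, 183, 190]
207 [192, 193, 191, 183, 154, 133, 132, 130, 123, 122, 120, 120, 121, 123, 130, 150, 164, 158, 162, 170, 187, 191]
208 [193, 191, 190, 187, 173, 150, 149, 140, 135, 126, 123, 123, 127, 133, 145, 161, 157, 160, 170, 185, 190, 192]
209 [190, 191, 189, 192, 192, 167, 140, 136, 128, 122, 121, 124, 127, 147, 153, 156, 159, 165, 177, 188, 190, 192]
210 [192, 191, 190, 192, 193, 179, 139, 124, 121, 120, 121, 123, 124, 135, 142, 159, 174, 156, 177, 190, 190, 191]
211 [191, 191, 192, 192, 191, 160, 129, 122, 119, 121, 122, 123, 121, 124, 144, 170, 189, 187, 189, 193, 193, 191]
212 [191, 190, 190, 192, 181, 144, 122, 119, 121, 120, 121, 122, 12
[... 1394 characters left out ...]
 191, 193, 193]
225 [189, 191, 190, 170, 131, 118, 121, 118, 108, 96, 101, 107, 112, 119, 119, 134, 178, 190, 190, 189, 191, 190]
226 [191, 191, 191, 166, 130, 118, 100, 87, 87, 89, 90, 81, 83, 98, 116, 143, 180, 191, 190, 191, 192, 190]
227 [191, 192, 191, 169, 131, 94, 89, 107, 116, 117, 115, 115, 103, 90, 100, 143, 183, 192, 192, 191, 191, 190]
0.106 [[276.8, 212.8], [281.9, 212.8], [271.6, 212.8], [276.8, 207.9]]
0.09 [[276.8, 220.1], [282.3, 220.1], [271.3, 220.1], [276.8, 215.0]]
0.08 [[276.7, 225.2], [282.5, 225.2], [271.0, 225.2], [276.8, 219.8]]
0.07 [[276.7, 230.7], [282.7, 230.7], [270.8, 230.7], [276.7, 225.2]]
0.06 [[276.7, 236.8], [283.0, 236.8], [270.5, 236.8], [276.7, 231.0]]
```

Request:
play_rows(steps=[[0.0017,0.0011,0,0,0,0],[0.0017,0.0011,0.003,0,0,0],[0.0017,0.0011,0.006,0,0,0],[0.0017,0.0011,0.009,0,0,0],[0.0017,0.0011,0.011,0,0,0],[0.0017,0.0011,0.013,0,0,0],[0.0017,0.0011,0.014,0,0,0],[0.0017,0.0011,0.015,0,0,0],[0.0017,0.0011,0.016,0,0,0],[0.0017,0.0011,0.017,0,0,0],[0.0017,0.0011,0.018,0,0,0],[0.0017,0.0011,0.018,0,0,0]])

```text
clock: 7.23
position: [0.5947, 0.1776, 0.2051]
tool_rot: [0.0, 0.99, 0.14, -0.0]
wrist_force: [-0.3, -0.0, -0.4]
opening: 0.0163
grasp_force: 29.7
```

No contact force with the tip 5 mm below the face, so it has entered the bore. Next is the ball.

Request:
play_rows(steps=[[0,0,0.001,0,0,0],[0,0,0.002,0,0,0],[0,0,0.003,0,0,0],[0,0,0.004,0,0,0],[0,0,0.005,0,0,0],[0,0,0.006,0,0,0]])

```text
clock: 7.73
position: [0.5952, 0.178, 0.2]
tool_rot: [-0.0, 0.99, 0.14, 0.001]
wrist_force: [-1.2, -0.1, 7.6]
opening: 0.0161
grasp_force: 29.0
```

Request:
play_rows(steps=[[0,0,0.001,0,0,0],[0,0,0.002,0,0,0],[0,0,0.003,0,0,0],[0,0,0.004,0,0,0],[0,0,0.005,0,0,0],[0,0,0.006,0,0,0]])

```text
clock: 8.23
position: [0.5952, 0.1777, 0.1938]
tool_rot: [0.0, 0.99, 0.14, 0.001]
wrist_force: [1.6, -1.9, 5.7]
opening: 0.0156
grasp_force: 29.2
```

Request:
play_rows(steps=[[0,0,0.001,0,0,0],[0,0,0.002,0,0,0],[0,0,0.003,0,0,0],[0,0,0.004,0,0,0],[0,0,0.005,0,0,0],[0,0,0.006,0,0,0]])

```text
clock: 8.73
position: [0.5951, 0.1777, 0.1876]
tool_rot: [-0.0, 0.99, 0.14, 0.0]
wrist_force: [0.6, -0.3, 2.7]
opening: 0.0158
grasp_force: 38.1
```

Request:
play_rows(steps=[[0,0,0.0015,0,0,0],[0,0,0.003,0,0,0],[0,0,0.0045,0,0,0],[0,0,0.006,0,0,0],[0,0,0.0075,0,0,0],[0,0,0.009,0,0,0]])

```text
clock: 9.23
position: [0.595, 0.1777, 0.1785]
tool_rot: [-0.0, 0.99, 0.14, 0.0]
wrist_force: [0.3, 0.0, 4.2]
opening: 0.0158
grasp_force: 37.9
```

Request:
play_rows(steps=[[0,0,0.001,0,0,0],[0,0,0.002,0,0,0],[0,0,0.003,0,0,0]])

```text
clock: 9.48
position: [0.595, 0.1777, 0.1755]
tool_rot: [-0.0, 0.99, 0.14, 0.0]
wrist_force: [0.8, -0.1, 6.1]
opening: 0.0157
grasp_force: 38.1
```

Request:
play_rows(steps=[[0,0,0.001,0,0,0],[0,0,0.002,0,0,0],[0,0,0.003,0,0,0]])

```text
clock: 9.73
position: [0.595, 0.1776, 0.1725]
tool_rot: [0.0, 0.99, 0.14, 0.0]
wrist_force: [1.3, -0.9, 7.7]
opening: 0.0157
grasp_force: 38.2
```

```bash
cat > band.py <<'E'
from h import *
def band():
    im=imaging.get_image("wrist").astype(float);o=manip.observe()
    s=im[195:270,274:281].mean(1);r=s[:,0]-s[:,1:].max(1)
    i=np.arange(195,270);k=r>15
    print(o["clock"],o["position"].round(4),np.round(o["wrist_force"],1),"band rows",i[k],"cm",(i*k*r).sum()/(k*r).sum())
E
python3 - <<'E'
from band import *
im=np.load("im.npy");s=im[195:270,274:281].mean(1);r=s[:,0]-s[:,1:].max(1);i=np.arange(195,270);k=r>15;print(i[k],(i*k*r).sum()/(k*r).sum())
band()
E
```

```text
[196 197 234 235 236 237 238 239 240 241 242 243] 235.59324458820603
9.7833 [0.5949 0.1777 0.1722] [-0.1 -0.4  5.1] band rows [219 220 221 232 233 234 235 236 237 238 239 240] cm 234.57958711171136
```

```bash
python3 - <<'E'
from al import *
o=manip.observe();p=o["position"];uv=proj("wrist",[[.595,.1777,.1]])[0];print(uv)
im,o,c,T,p,w=align(uv,1)
x,y=int(uv[0])-40,int(uv[1])-20
cv2.imwrite("pics/w5.png",cv2.resize(im[y:y+80,x:x+90,::-1].astype(np.uint8),None,fx=7,fy=7,interpolation=cv2.INTER_CUBIC));print(x,y)
E
```

```text
[276.68578211 229.30163486]
clock 9.8333 ring r 0.006671290475341864 n 202 well tool [0.56216319 0.95664091] uv [[278.16908982 228.71014234]]
236 209
```

View pics/w5.png

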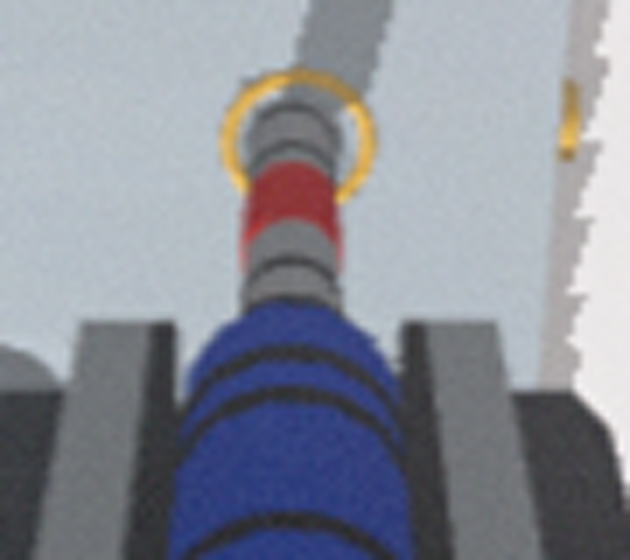

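The stem stands nearly centred in the ring (stem column 277.6, ring 278.2). The 40 mm ring is just at the mouth, so the tip is about 38 mm deep. I'll make a small correction and go on.

Request:
play_rows(steps=[[0.0003,0.0002,0,0,0,0],[0.0005,0.0004,0.001,0,0,0],[0.0005,0.0004,0.002,0,0,0]], grip_force=27)

```text
clock: 10.08
position: [0.5952, 0.1776, 0.1703]
tool_rot: [-0.0, 0.99, 0.14, -0.0]
wrist_force: [-0.4, -0.1, 8.0]
opening: 0.016
grasp_force: 38.0
```

Request:
play_rows(steps=[[0,0,0.001,0,0,0],[0,0,0.002,0,0,0]])

```text
clock: 10.25
position: [0.5952, 0.1776, 0.1683]
tool_rot: [-0.0, 0.99, 0.14, -0.0]
wrist_force: [-0.8, -0.3, 8.1]
opening: 0.0158
grasp_force: 38.0
```

Request:
play_rows(steps=[[0,0,0.001,0,0,0],[0,0,0.002,0,0,0]])

```text
clock: 10.42
position: [0.5952, 0.1775, 0.1664]
tool_rot: [-0.0, 0.99, 0.14, -0.0]
wrist_force: [0.7, 0.1, 3.8]
opening: 0.0158
grasp_force: 37.7
```

Request:
play_rows(steps=[[0,0,0.001,0,0,0],[0,0,0.002,0,0,0]])

```text
clock: 10.58
position: [0.5952, 0.1776, 0.1644]
tool_rot: [-0.0, 0.99, 0.14, -0.0]
wrist_force: [0.5, 0.8, 3.8]
opening: 0.0162
grasp_force: 37.8
```

```bash
python3 - <<'E'
from band import *
band()
im=imaging.get_image("wrist").astype(int)
for r in range(216,262): print(r,im[r,274:281].mean(0).astype(int).tolist(),end="; ")
E
```

```text
10.6333 [0.5951 0.1775 0.1641] [-0.2  0.   2.3] band rows [224 225 232 233 234 235 236 237 238 239 240] cm 235.3565268522148
216 [169, 178, 184]; 217 [167, 176, 184]; 218 [163, 170, 177]; 219 [161, 170, 176]; 220 [160, 170, 176]; 221 [160, 168, 175]; 222 [153, 162, 168]; 223 [154, 148, 134]; 224 [168, 139, 91]; 225 [176, 145, 87]; 226 [142, 135, 121]; 227 [121, 124, 127]; 228 [119, 122, 126]; 229 [97, 98, 101]; 230 [87, 90, 93]; 231 [113, 113, 117]; 232 [128, 89, 92]; 233 [139, 63, 64]; 234 [141, 55, 58]; 235 [141, 55, 58]; 236 [140, 55, 58]; 237 [141, 56, 59]; 238 [140, 54, 56]; 239 [143, 58, 59]; 240 [145, 79, 83]; 241 [124, 113, 116]; 242 [116, 118, 121]; 243 [117, 118, 123]; 244 [116, 117, 121]; 245 [106, 108, 111]; 246 [73, 75, 77]; 247 [99, 101, 104]; 248 [116, 117, 120]; 249 [119, 119, 123]; 250 [115, 116, 118]; 251 [74, 75, 78]; 252 [55, 62, 88]; 253 [54, 67, 125]; 254 [55, 69, 129]; 255 [54, 68, 129]; 256 [55, 68, 130]; 257 [52, 65, 125]; 258 [54, 60, 86]; 259 [52, 55, 60]; 260 [52, 57, 79]; 261 [53, 66, 126];
```

The depth is now about 46 mm without a stop or any slip in the grip, so this is the clear well. I'll continue gently to the bottom.

Request:
play_rows(steps=[[0,0,0.001,0,0,0],[0,0,0.002,0,0,0],[0,0,0.003,0,0,0],[0,0,0.004,0,0,0],[0,0,0.005,0,0,0]])

```text
clock: 11.1
position: [0.5952, 0.1775, 0.1594]
tool_rot: [-0.0, 0.99, 0.14, -0.0]
wrist_force: [-1.3, -0.9, 6.6]
opening: 0.0159
grasp_force: 37.9
```

Request:
play_rows(steps=[[0,0,0.001,0,0,0],[0,0,0.002,0,0,0]])

```text
clock: 11.27
position: [0.5952, 0.1775, 0.1574]
tool_rot: [-0.0, 0.99, 0.14, -0.0]
wrist_force: [-2.5, -0.8, 9.7]
opening: 0.0158
grasp_force: 38.0
```

Request:
play_rows(steps=[[0,0,0.001,0,0,0],[0,0,0.002,0,0,0]])

```text
clock: 11.43
position: [0.5952, 0.1775, 0.1554]
tool_rot: [-0.0, 0.99, 0.14, -0.0]
wrist_force: [-1.1, -0.8, 9.8]
opening: 0.0154
grasp_force: 38.0
```

Request:
play_rows(steps=[[0,0,0.0005,0,0,0],[0,0,0.001,0,0,0]])

```text
clock: 11.6
position: [0.5953, 0.1776, 0.1546]
tool_rot: [-0.0, 0.99, 0.14, 0.0]
wrist_force: [-1.9, -0.8, 8.2]
opening: 0.0161
grasp_force: 37.8
```

Request:
play_rows(steps=[[0,0,0.0005,0,0,0],[0,0,0.001,0,0,0]])

```text
clock: 11.77
position: [0.5956, 0.1776, 0.1544]
tool_rot: [0.0, 0.99, 0.14, 0.001]
wrist_force: [-2.8, -1.0, 15.9]
opening: 0.0158
grasp_force: 37.3
```

```bash
python3 - <<'E'
from band import *
band()
im=imaging.get_image("wrist").astype(int)
for r in range(226,254): print(r,im[r,274:281].mean(0).astype(int).tolist(),end="; ")
E
```

```text
11.8167 [0.5955 0.1776 0.1544] [-1.9 -1.2 10.9] band rows [230 231 232 233 234 235 236 237 238 239 240 241] cm 236.58533501896335
226 [160, 168, 174]; 227 [157, 164, 170]; 228 [153, 162, 168]; 229 [153, 159, 164]; 230 [157, 138, 108]; 231 [174, 142, 79]; 232 [166, 144, 97]; 233 [134, 119, 114]; 234 [135, 73, 77]; 235 [139, 55, 58]; 236 [140, 54, 56]; 237 [141, 55, 57]; 238 [140, 54, 56]; 239 [140, 54, 55]; 240 [143, 57, 60]; 241 [131, 95, 98]; 242 [117, 116, 119]; 243 [116, 118, 121]; 244 [117, 119, 122]; 245 [116, 117, 119]; 246 [94, 96, 98]; 247 [78, 78, 82]; 248 [108, 109, 112]; 249 [116, 118, 121]; 250 [115, 118, 121]; 251 [104, 104, 106]; 252 [66, 67, 74]; 253 [55, 66, 120];
```

Request:
play_rows(steps=[[0,0,0.0003,0,0,0],[0,0,0.0005,0,0,0],[0,0,0.0005,0,0,0]])

```text
clock: 12.12
position: [0.5957, 0.1776, 0.1543]
tool_rot: [0.0, 0.99, 0.14, 0.001]
wrist_force: [-2.8, -1.6, 13.4]
opening: 0.0159
grasp_force: 37.0
```

```bash
python3 - <<'E'
from band import *
band()
im=imaging.get_image("wrist");x,y=236,200
cv2.imwrite("pics/w6.png",cv2.resize(im[y:y+80,x:x+90,::-1],None,fx=7,fy=7,interpolation=cv2.INTER_CUBIC))
E
```

```text
12.1667 [0.5957 0.1777 0.1544] [-3.  -2.  15.8] band rows [231 232 234 235 236 237 238 239 240 241] cm 236.96694036300778
```

View pics/w6.png

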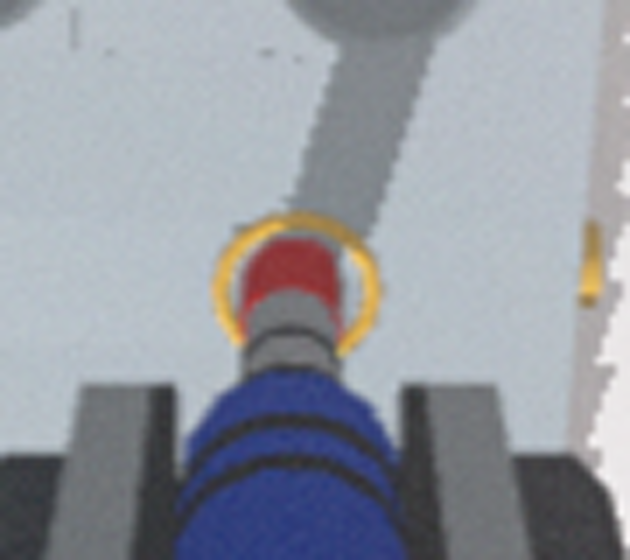

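The tip is bottomed: the tool no longer descends, the force is 13–16 N and the block's face cuts the lower part of the red band (ring at about (278,240)). I'll relax the press by 1 mm, then release.

Request:
play_rows(steps=[[0,0,-0.0005,0,0,0],[0,0,-0.001,0,0,0],[0,0,-0.001,0,0,0]])

```text
clock: 12.47
position: [0.5955, 0.1776, 0.1544]
tool_rot: [-0.0, 0.99, 0.14, 0.0]
wrist_force: [-1.8, 0.1, 9.1]
opening: 0.0158
grasp_force: 37.1
```

Request:
play_rows(steps=[[0,0,0,0,0,0],[0,0,0,0,0,0],[0,0,0,0,0,0],[0,0,0,0,0,0],[0,0,0,0,0,0],[0,0,0,0,0,0],[0,0,0,0,0,0],[0,0,0,0,0,0]], claw=1)

```text
clock: 13.13
position: [0.5953, 0.1774, 0.1537]
tool_rot: [-0.0, 0.99, 0.14, -0.0]
wrist_force: [-0.5, -1.2, -0.6]
opening: 0.0851
grasp_force: 0.0
```

Request:
play_rows(steps=[[0,0,-0.01,0,0,0],[0,0,-0.03,0,0,0],[0,0,-0.06,0,0,0],[0,0,-0.09,0,0,0],[0,0,-0.12,0,0,0],[0,0,-0.14,0,0,0],[0,0,-0.14,0,0,0],[0,0,-0.14,0,0,0]])

```text
clock: 13.8
position: [0.5957, 0.1778, 0.2958]
tool_rot: [-0.0, 0.99, 0.14, 0.002]
wrist_force: [-0.1, -0.7, -0.6]
opening: 0.0855
grasp_force: 0.0
```

```bash
python3 - <<'E'
from h import *
o=manip.observe();print(o["clock"],o["position"],o["wrist_force"])
w=imaging.get_image("wrist");s=imaging.get_image("scene")
r=lambda im,x,y,w,h,k:cv2.resize(im[y:y+h,x:x+w,::-1],None,fx=k,fy=k,interpolation=cv2.INTER_CUBIC)
u=proj("scene",[[.595,.1777,z] for z in(.100,.158,.192)]);print(u)
x,y=int(u[0,0])-50,int(u[0,1])-60
cv2.imwrite("pics/f.png",np.hstack([r(s,x,y,80,100,5),r(w,210,130,80,100,5)]));print(x,y)
E
```

```text
13.8 [0.59568518 0.17781991 0.29582017] [-0.06938847 -0.68300562 -0.64875872]
[[356.51673038 183.87556327]
 [361.33893615 166.43639895]
 [364.42001446 155.24547253]]
306 123
```

View pics/f.png

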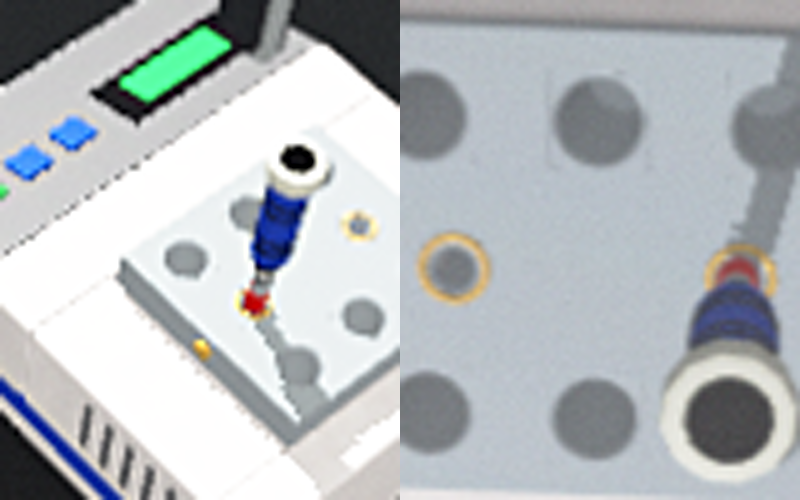

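The final view shows the probe standing upright and released. The block's face is inside the red band, at scene (357,183), and the cap is at (365,155), which matches a depth of about 56 mm.

```bash
python3 -c "
from workcell import manip
print(manip.close_job())"
```

```text
the job is handed in; nothing more can be done
None
```

The probe is standing released and bottomed in well_2, about 56 mm deep with the block's face near the lower edge of the red band; well_2 turned out to be the clear well, so well_1 was never tried, and the job is handed in.

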